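# Snap a locating pin into its receiver and tug-test it

## Task

Take the blue-knobbed locating pin from the wooden rack and push it gently down into the receiver on the bench until it snaps and is fully home. Then prove that it is retained: pull it straight up with about 10 N and hold that pull steadily for a second, never using more than 30 N either way. Lower it home again and let go; leave the black-knobbed pin and the other things alone.

Things in the scene. Friction and masses are not known exactly. Their poses are not given: they have to be found in the camera images.
- snap_pin: loose steel pin with blue knob, 82 long, about 120 g, upright in one of the rack's two holes (which one varies). Origin at the centre of its lower tip, z up. From the tip: cone nose 8 to 16 dia over z 0-10, nose head 16 dia z 10-14, catch groove 10 dia z 14-30, shank 16 dia z 30-48, flange 30 dia z 48-52, knob above
- pin_grip (a point): on the snap pin's axis, 67 above its tip: middle of the round blue plastic knob, 24 dia, z 52 to 82 of the pin; grip here from above at any yaw
- plain_pin: loose bystander: like the snap pin but with a black knob and a plain 16 mm shank without groove, in the rack's other hole; same origin; must stay there
- rack: fixed wooden block 60 x 120 x 52 high, origin at the centre of its underside; two square through holes 20 wide at y = +32 and -32 mm of its frame; the pin flanges rest on its top, pin tips 4 mm above the bench
- receiver: fixed receiver: 104 x 104 base plate, four posts and an aluminium guide plate 72 x 72 x 16, its top at z = 56. Origin at the centre of its underside, on the axis of the upright hole. Pin fully home: flange down on the guide plate, pin tip 8 mm above this origin. Do not load it with more than 30 N
- receiver_mouth (a point): centre of the through hole at the top face of the guide plate, 56 above the receiver's origin; hole 17.5 dia with a 3 mm chamfer
- catch_zone (a point): centre of the space under the guide plate, 28 above the receiver's origin, fixed to it. Two steel spring catches here, carried by a green yoke, are spread by the pin's nose (4 to 12 N, tip 29 to 10 mm above the receiver's origin) and snap into the groove before the pin is home. Their height is set differently each time
- pin_tip (a point): the pin's lower tip. Pulled up from home, the latched pin is free for 2.5 to 9.5 mm (not known beforehand); then the catches hold it and their yoke gives elastically: it lifts from about 2 N, then about 1 mm for each 10 N more, with a hard stop at 4 mm. The pull judged is the contact force between pin and receiver
- weld_magnet: loose bystander, red triangular welding magnet 64 x 88 x 19, origin centre of underside
- g_clamp: loose bystander, blue G-clamp lying flat, 135 x 102 x 18, origin centre of underside
Not all that is in view belongs to the job. Leave any pink look-alike of the snap_pin alone.

How it is judged:
By the outcome, as a careful person would: the job done as asked, in the order asked, and still so for the second after the job is handed in, with the robot touching nothing.
It also fails if it takes over 70 s, if anything falls off the work surface, if the arm or the gripper's body presses on something with over 40 N, if the wrist force passes 120 N, or if a joint passes its speed limit or range.

## Robot

A 6-joint arm with a two-finger parallel gripper is mounted at the origin on a cart in front of the work surface, level with it; the furniture and walls round the work are solid. World frame = base frame: x ahead of the robot, y to its left, z up, the work surface at z = 0. Lengths are in m, angles in rad, forces in N, time in s.
With the tool pointing down it reaches from about 0.375 to 0.975 m from the base axis. Payload 3.8 kg.
Tool frame: the origin (TCP) lies midway between the tips of the shut fingers; the grasp point (between the pads) lies 19 mm behind it; z points along the fingers, y is the line along which they close (so a half turn about z gives the same grasp; the last joint's range is limited). The gripper opens to 85 mm and grips with 20 to 120 N. Pads are 22 mm wide; open, the fingers measure 114 mm over their backs; the gripper's body (76 mm by 85 mm) begins 54 mm behind the grasp point. The pads swing forward as they close: fully open they stand 13 mm farther back than shut.
Start: joints at [1.31, 0.264, 1.604, -0, 1.274, -0.037], TCP at [0.15, 0.658, 0.194] pointing down, gripper open.
Joint ranges: [-2.63, 2.63], [-0.94, 2.18], [0.31, 2.57], [-1.31, 4.45], [0, 2.66], [-2.55, 2.55]. Speed limits (rad/s): [2.57, 2.57, 3.14, 3.14, 3.14, 3.14].

## Interface

Orientations are given as a rotation vector (axis times angle).
In Python, from workcell import status, read_camera, workorder, masks_of gives the robot as it stands.
- The arm moves only by the tool drive_tool, never from a script. Its argument "rows" is a list of rows, each a list of 7 numbers: the turn, a rotation vector about the tool's x, y, z in degrees, then the shift along the tool's x, y, z in m, then the opening, from 0 (shut) to 1 (fully open). In form: [[ax, ay, az, tx, ty, tz, claw], ...]. A call has 1 to 8 rows; each row shifts and turns the commanded pose from where the row before left it, along the tool's axes as they then stand; what a row does not reach is not made up. A row lasts 1/12 s, in which the tool goes at most 41.7 mm and 7.16 degrees, less where a joint would pass 70% of its speed; a pose out of reach is approached as far as the arm can. A call is refused whole if a number of a shift passes 0.0417 or a number of a turn 7.16, either way. A call with a gripper value outside its range is refused whole. The fingers move at their own pace and stop on an object; "force" is the grip in N (left out, the last holds). Time passes only in rows, so rows that do not move let the fingers close. It gives the time, the measured TCP pose, the force, the opening and the grip force at its end, in the units of the state.
- status.read_state(): the state, without advancing time (a new reading comes with each control period).
- read_camera(name): name is "scene" or "top" or "wrist"; returns a dict with "color" (420x560x3 uint8, red, green, blue), "intrinsics" (3x3 intrinsics, pixels), "world_from_camera" (4x4, takes a point from camera to world coordinates); the wrist camera has in their place "mount" (4x4, takes a point from camera to tool coordinates, whose origin is the TCP and whose axes are the flange's). Camera axes: x right, y up, looking along -z (the intrinsics and any distortion apply to the point x, -y, -z); pixel columns grow to the right and rows downward; lengths in m; the calibration is good to about 2 mm. A picture is of the moment at which its call begins: read the wrist's pose just before it. There is no depth.
- workorder.finish_job(): hands the job in; it is judged then, once.
Trained networks look in a picture, given as the dict that the camera call returned (one of the last four; its "shot" number tells which), for a name from the list of things; names that differ only in an ending like _2 or _b are one class to them, and where a whole thing is asked for, a point or a joint stands for the part that bears it (a point fixed in the world has none). Each returns a list of dicts, best first, with "score" (0 to 1); they miss things now and then, are a little off and sometimes report something else, mostly with a low value. They report only what shows in the picture. A call takes as long as a camera call. They do not tell look-alikes from the thing itself.
- masks_of(picture, name): "mask" (420x560 bool, what is visible of it) and "bbox" ([left, top, right, bottom] in pixels, round what is visible of it).
The state is a dict: "time": time; "q": joint angles; "joint_vel": joint speeds; "joint_torque": joint torques, N m; "tool_pos": TCP position; "tcp_rot": TCP orientation; "wrist_force": force on the tool from outside, world axes, zero at the start; "torque": the same for the moment, N m; "width": opening from 0.0 (shut) to 1.0 (fully open); "grip_force": force on a finger pad.
Only numpy, scipy, OpenCV 4.12 (cv2) and the standard library are available. Lean on these libraries where they do the work, as an engineer would, in place of code of your own. Each camera call takes 0.05 s, during which the arm holds its last target. There are 200 camera calls.

## Working session

There is one attempt and no reset: what is moved stays moved. The work goes in short steps, Python scripts to look and compute and a tool call to move; the robot and the scene stay as the last step left them, time stands still between calls to the robot, and variables do not carry over. Pictures are saved under pics/ and viewed, at most 10 in all, crops included, and the job is handed in when it is done.

Besides the shell and the picture viewer there is one more tool, called after "Request:" by a JSON object that holds its "op" and its "data". drive_tool: Moves the arm, as the interface text tells. Its arguments: {"type":"object","properties":{"rows":{"type":"array"},"force":{"type":"number"}},"required":["rows"]}

```bash
mkdir -p pics; ls; cat > h.py <<'E'
import numpy as np, cv2
from scipy.spatial.transform import Rotation as R
from workcell import status, read_camera, workorder, masks_of
def save(p,n,crop=None,s=1):
    c=p["color"][:,:,::-1]
    if crop: c=c[crop[1]:crop[3],crop[0]:crop[2]]
    cv2.imwrite("pics/"+n,cv2.resize(c,None,fx=s,fy=s,interpolation=cv2.INTER_CUBIC))
def wfc(p,st=None):
    if "world_from_camera" in p: return np.array(p["world_from_camera"])
    T=np.eye(4);T[:3,:3]=R.from_rotvec(st["tcp_rot"]).as_matrix();T[:3,3]=st["tool_pos"]
    return T@np.array(p["mount"])
def ray(p,u,v,T=None):
    T=wfc(p) if T is None else T
    d=np.linalg.inv(p["intrinsics"])@[u,v,1]; d=np.array([d[0],-d[1],-d[2]])
    return T[:3,3],T[:3,:3]@d
def atz(p,u,v,z,T=None):
    o,d=ray(p,u,v,T); return o+d*(z-o[2])/d[2]
def proj(p,X,T=None):
    T=wfc(p) if T is None else T
    c=np.linalg.inv(T)@np.r_[X,1]; k=np.array(p["intrinsics"])@[c[0],-c[1],-c[2]]; return k[:2]/k[2]
E
python3 - <<'E'
from h import *
st=status.read_state(); print(st)
for n in ("scene","top"):
    p=read_camera(n); print(n,[k for k in p],np.round(p["intrinsics"],1).tolist(),np.round(p["world_from_camera"],3).tolist())
    save(p,n+"1.png",s=1.4)
    for o in ("snap_pin","plain_pin","rack","receiver","weld_magnet","g_clamp"):
        print(o,[(round(m["score"],2),np.round(m["bbox"]).tolist()) for m in masks_of(p,o)][:4])
E
```

```text
pics
{'time': 0.0, 'q': array([ 1.31013183e+00,  2.64757814e-01,  1.60539692e+00, -1.17306466e-05,
        1.27371622e+00, -3.69012063e-02]), 'joint_vel': array([ 0.00022779, -0.00100797, -0.00093776, -0.00131662,  0.00159553,
        0.0001712 ]), 'joint_torque': array([-3.34510187e-04, -5.15104294e+01, -3.67302489e+01,  1.60737563e-04,
        1.29548932e-02,  6.53763550e-07]), 'tool_pos': array([0.14957472, 0.65736405, 0.19254663]), 'tcp_rot': array([-0.35071165, -3.12162474,  0.00354145]), 'wrist_force': array([-0.04499761, -0.00779838, -0.55590194]), 'torque': array([0.00110533, 0.00469131, 0.04348104]), 'grip_force': 0.0, 'width': 0.9971939802537916}
scene ['color', 'intrinsics', 'world_from_camera', 'shot'] [[448.6, 0.0, 286.6], [0.0, 448.6, 208.1], [0.0, 0.0, 1.0]] [[-0.899, 0.322, -0.297, 0.238], [-0.438, -0.643, 0.628, 0.715], [0.011, 0.695, 0.719, 0.736], [0.0, 0.0, 0.0, 1.0]]
snap_pin [(0.92, [249.0, 252.0, 266.0, 286.0]), (0.81, [233.0, 281.0, 249.0, 308.0]), (0.68, [209.0, 239.0, 226.0, 262.0]), (0.66, [285.0, 266.0, 356.0, 317.0])]
plain_pin [(0.51, [221.0, 215.0, 234.0, 238.0])]
rack [(0.72, [200.0, 223.0, 245.0, 288.0])]
receiver [(0.79, [254.0, 153.0, 312.0, 210.0]), (0.71, [312.0, 232.0, 351.0, 265.0])]
weld_magnet [(0.93, [313.0, 232.0, 351.0, 261.0])]
g_clamp [(0.73, [285.0, 267.0, 358.0, 317.0])]
top ['color', 'intrinsics', 'world_from_camera', 'shot'] [[536.1, 0.0, 274.4], [0.0, 536.1, 208.3], [0.0, 0.0, 1.0]] [[0.007, 0.996, -0.085, 0.436], [-1.0, 0.006, -0.015, 0.164], [-0.015, 0.085, 0.996, 1.031], [0.0, 0.0, 0.0, 1.0]]
snap_pin [(0.74, [172.0, 211.0, 191.0, 226.0]), (0.62, [210.0, 209.0, 224.0, 222.0])]
plain_pin [(0.48, [236.0, 154.0, 256.0, 172.0])]
rack [(0.91, [196.0, 144.0, 263.0, 194.0])]
receiver [(0.74, [328.0, 148.0, 392.0, 213.0])]
weld_magnet [(0.97, [285.0, 249.0, 318.0, 291.0])]
g_clamp [(0.67, [207.0, 252.0, 257.0, 320.0])]
```

View pics/scene1.png

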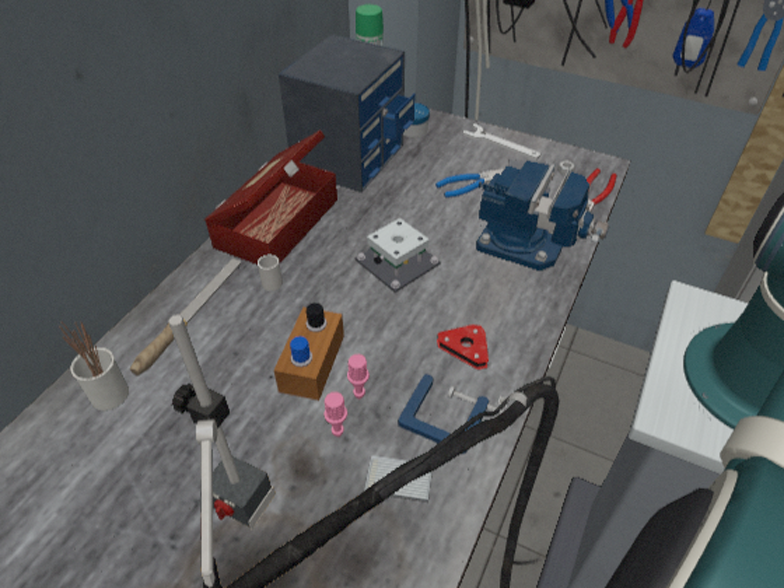

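View pics/top1.png

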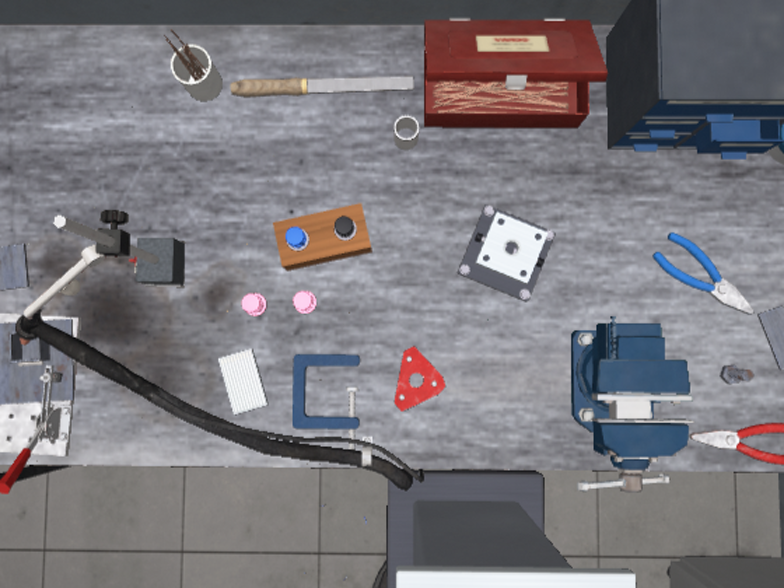

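Candidates in the scene view (×1.4): the blue knob at (300,350) and black knob at (315,315) in the wooden rack, and two free-standing pink look-alikes at (334,410) and (357,375). In the top view the blue knob is at (296,237). The blue-knobbed pin in the rack fits the description. I'll confirm it in a crop and measure.

```bash
python3 - <<'E'
from h import *
P={n:read_camera(n) for n in ("top","scene")}
def tri(a,b):
    (o1,d1),(o2,d2)=a,b
    A=np.c_[d1,-d2]; s=np.linalg.lstsq(A,o2-o1,rcond=None)[0]
    x,y=o1+d1*s[0],o2+d2*s[1]; return (x+y)/2,np.linalg.norm(x-y)
C={}
for n,p in P.items():
    hsv=cv2.cvtColor(p["color"],cv2.COLOR_RGB2HSV)
    b={"top":(195,145,240,190),"scene":(200,235,230,265)}[n]
    m=np.zeros(hsv.shape[:2],bool)
    m[b[1]:b[3],b[0]:b[2]]=1
    m&=(hsv[...,0]>95)&(hsv[...,0]<130)&(hsv[...,1]>140)
    ys,xs=np.nonzero(m); print(n,"blue",xs.mean(),ys.mean(),xs.min(),xs.max(),ys.min(),ys.max(),len(xs)); C[n]=(xs.mean(),ys.mean())
    for o in ("rack","receiver"):
        q=[k for k in masks_of(p,o)]
        if q:
            c=max(cv2.findContours(q[0]["mask"].astype(np.uint8),0,1)[0],key=cv2.contourArea)
            r=cv2.minAreaRect(c); print(n,o,r); 
            if n=="top":
                for k in cv2.boxPoints(r): print(np.round(atz(p,*k,.052 if o=="rack" else .008),4))
print("tri blue",tri(ray(P["top"],*C["top"]),ray(P["scene"],*C["scene"])), "top@.075",atz(P["top"],*C["top"],.075))
a=P["top"]["color"][145:200,190:270]; b=P["top"]["color"][140:220,325:395]; s=P["scene"]["color"][205:290,195:275]; s2=P["scene"]["color"][150:215,250:320]
f=lambda c:cv2.resize(c,(390,290),interpolation=cv2.INTER_CUBIC)
cv2.imwrite("pics/crops.png",np.vstack([np.hstack([f(a),f(b)]),np.hstack([f(s),f(s2)])])[:,:,::-1])
E
```

```text
top blue 210.78343949044586 169.0 204 218 162 176 157
top rack ((229.357421875, 169.55490112304688), (37.50120162963867, 65.93479919433594), 78.40782928466797)
[0.6124 0.3293 0.052 ]
[0.6377 0.2099 0.052 ]
[0.5692 0.1953 0.052 ]
[0.5441 0.314  0.052 ]
top receiver ((361.3875427246094, 180.3698272705078), (55.461544036865234, 54.846160888671875), 22.61986541748047)
[0.5493 0.0819 0.008 ]
[0.6478 0.0411 0.008 ]
[ 0.6067 -0.0569  0.008 ]
[ 0.5089 -0.0156  0.008 ]
scene blue 213.92307692307693 249.27179487179487 208 220 241 258 195
scene rack ((220.79367065429688, 252.03305053710938), (37.06206130981445, 67.59614562988281), 21.161258697509766)
scene receiver ((282.2811584472656, 182.4926300048828), (44.537696838378906, 51.785194396972656), 58.24052047729492)
tri blue (array([0.58784589, 0.29343958, 0.07274753]), np.float64(0.0010431922288193318)) top@.075 [0.58796641 0.29336782 0.075     ]
```

View pics/crops.png

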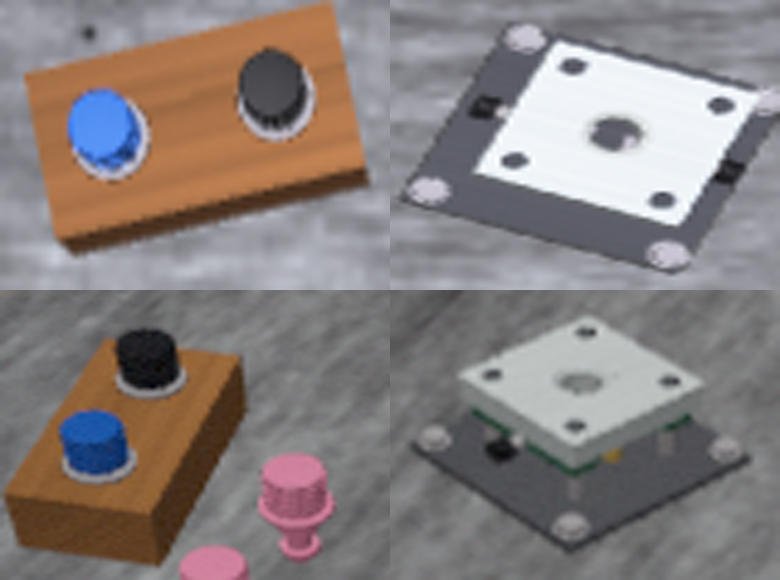

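The crop confirms it: the blue knob sits in the left hole of the rack (top crop ≈(105,130)) and the black pin is in the other hole. The receiver hole is at crop (615,132). Next I'll check heights of the stand, boom and hose for a safe path, and locate the hole.

```bash
python3 - <<'E'
from h import *
P={n:read_camera(n) for n in ("top","scene")}
def tri(a,b):
    (o1,d1),(o2,d2)=a,b
    s=np.linalg.lstsq(np.c_[d1,-d2],o2-o1,rcond=None)[0]
    x,y=o1+d1*s[0],o2+d2*s[1]; return np.round((x+y)/2,3),round(np.linalg.norm(x-y),4)
for n,t,s in (("hose end",(415,480),(545,385)),("post top",(60,222),(178,322)),("boom elbow",(95,253),(205,430)),("boom end",(30,325),(210,575)),("hose mid",(365,455),(490,410))):
    print(n,tri(ray(P["top"],t[0]/1.4,t[1]/1.4),ray(P["scene"],s[0]/1.4,s[1]/1.4)))
# white guide plate
for n,b in (("top",(325,140,395,220)),("scene",(250,150,320,215))):
    p=P[n]; g=p["color"][b[1]:b[3],b[0]:b[2]].min(2); m=(g>170).astype(np.uint8)
    m=cv2.morphologyEx(m,cv2.MORPH_OPEN,np.ones((5,5)))
    c=max(cv2.findContours(m,0,1)[0],key=cv2.contourArea); r=cv2.minAreaRect(c)
    M=cv2.moments(cv2.convexHull(c)); u=M["m10"]/M["m00"]+b[0]; v=M["m01"]/M["m00"]+b[1]
    print(n,r[1],(u,v),np.round(atz(p,u,v,.056),4))
E
```

```text
hose end (array([ 0.273,  0.137, -0.01 ]), np.float64(0.0104))
post top (array([0.559, 0.48 , 0.334]), np.float64(0.0024))
boom elbow (array([0.548, 0.501, 0.2  ]), np.float64(0.0003))
boom end (array([0.473, 0.597, 0.152]), np.float64(0.0099))
hose mid (array([ 0.317,  0.21 , -0.007]), np.float64(0.035))
top (40.2958869934082, 38.810325622558594) (365.04837323511356, 176.2746470227133) [0.5789 0.013  0.056 ]
scene (19.0, 27.0) (283.5929557007988, 169.57952069716777) [0.579  0.0128 0.056 ]
```

```bash
cat >> h.py <<'E'
def plan(pos,yaw=None,step=.035,T0=None,claw=1.0):
    """rows from the present pose to pos, tool straight down with tool y at yaw deg (mod 180)"""
    st=status.read_state(); Rm=R.from_rotvec(st["tcp_rot"]).as_matrix() if T0 is None else T0[1]; p=np.array(st["tool_pos"]) if T0 is None else T0[0]
    if yaw is None: Rt=Rm
    else:
        best=None
        for k in (0,180):
            a=np.radians(yaw+k); y=np.array([np.cos(a),np.sin(a),0]); z=np.array([0,0,-1.]); Q=np.c_[np.cross(y,z),y,z]
            w=R.from_matrix(Rm.T@Q).magnitude()
            if best is None or w<best[0]: best=(w,Q)
        Rt=best[1]
    rv=np.degrees(R.from_matrix(Rm.T@Rt).as_rotvec()); d=np.array(pos)-p
    n=int(max(1,np.ceil(np.abs(rv).max()/7),np.ceil(np.linalg.norm(d)/step)))
    rows=[]
    for i in range(n):
        rows.append(np.r_[np.round(rv/n,1),np.round(Rm.T@d/n,4),claw]); Rm=Rm@R.from_rotvec(np.radians(rv/n)).as_matrix()
    print(n,"rows"); [print([float(round(x,4)) for x in r]) for r in rows]
    return np.array(pos),Rt
E
python3 - <<'E'
from h import *
T=plan([.15,.657,.29])
plan([.588,.293,.26],12,T0=T,claw=.6)
E
```

```text
3 rows
[0.0, 0.0, 0.0, -0.0002, -0.0004, -0.032, 1.0]
[0.0, 0.0, 0.0, -0.0002, -0.0004, -0.032, 1.0]
[0.0, 0.0, 0.0, -0.0002, -0.0004, -0.032, 1.0]
17 rows
[-0.0, 0.0, 3.8, -0.0299, -0.0152, 0.0018, 0.6]
[-0.0, 0.0, 3.8, -0.0308, -0.0131, 0.0018, 0.6]
[-0.0, 0.0, 3.8, -0.0316, -0.011, 0.0018, 0.6]
[-0.0, 0.0, 3.8, -0.0323, -0.0089, 0.0018, 0.6]
[-0.0, 0.0, 3.8, -0.0328, -0.0067, 0.0018, 0.6]
[-0.0, 0.0, 3.8, -0.0332, -0.0045, 0.0018, 0.6]
[-0.0, 0.0, 3.8, -0.0334, -0.0023, 0.0018, 0.6]
[-0.0, 0.0, 3.8, -0.0335, -0.0, 0.0018, 0.6]
[-0.0, 0.0, 3.8, -0.0334, 0.0022, 0.0018, 0.6]
[-0.0, 0.0, 3.8, -0.0332, 0.0044, 0.0018, 0.6]
[-0.0, 0.0, 3.8, -0.0328, 0.0066, 0.0018, 0.6]
[-0.0, 0.0, 3.8, -0.0323, 0.0088, 0.0018, 0.6]
[-0.0, 0.0, 3.8, -0.0317, 0.011, 0.0018, 0.6]
[-0.0, 0.0, 3.8, -0.0309, 0.0131, 0.0018, 0.6]
[-0.0, 0.0, 3.8, -0.0299, 0.0151, 0.0018, 0.6]
[-0.0, 0.0, 3.8, -0.0288, 0.0171, 0.0018, 0.6]
[-0.0, 0.0, 3.8, -0.0276, 0.0189, 0.0018, 0.6]
```

Request:
{"op": "drive_tool", "data": {"rows": [[0,0,0,0,0,-0.032,0.6],[0,0,0,0,0,-0.032,0.6],[0,0,0,0,0,-0.032,0.6],[0,0,3.8,-0.03,-0.015,0.002,0.6],[0,0,3.8,-0.031,-0.013,0.002,0.6],[0,0,3.8,-0.032,-0.011,0.002,0.6],[0,0,3.8,-0.032,-0.009,0.002,0.6],[0,0,3.8,-0.033,-0.007,0.002,0.6]]}}

```text
time: 1.77
tool_pos: [0.2801, 0.5501, 0.28]
tcp_rot: [0.865, 3.02, 0.001]
wrist_force: [-0.3, 0.1, -0.1]
width: 0.601
grip_force: 0.0
```

Request:
{"op": "drive_tool", "data": {"rows": [[0,0,3.8,-0.033,-0.0045,0.002,0.6],[0,0,3.8,-0.0335,-0.002,0.002,0.6],[0,0,3.8,-0.0335,0,0.002,0.6],[0,0,3.8,-0.0335,0.002,0.002,0.6],[0,0,3.8,-0.033,0.0045,0.002,0.6],[0,0,3.8,-0.033,0.0065,0.002,0.6],[0,0,3.8,-0.0325,0.009,0.002,0.6],[0,0,3.8,-0.0315,0.011,0.002,0.6]]}}

```text
time: 2.43
tool_pos: [0.4874, 0.3797, 0.264]
tcp_rot: [1.628, 2.687, 0.001]
wrist_force: [0.3, -0.0, 0.1]
width: 0.604
grip_force: 0.0
```

Request:
{"op": "drive_tool", "data": {"rows": [[0,0,3.8,-0.031,0.013,0.002,0.6],[0,0,3.8,-0.03,0.015,0.002,0.6],[0,0,3.8,-0.029,0.017,0.002,0.6],[0,0,3.8,-0.0275,0.019,0.002,0.6],[0,0,0,0,0,0,0.6],[0,0,0,0,0,0,0.6]]}}

```text
time: 2.93
tool_pos: [0.5911, 0.2944, 0.2552]
tcp_rot: [-1.968, -2.448, 0.001]
wrist_force: [-0.8, 0.1, -0.6]
width: 0.6
grip_force: 0.0
```

```bash
python3 - <<'E'
from h import *
st=status.read_state(); p=read_camera("wrist"); T=wfc(p,st)
print(st["tool_pos"],np.round(p["mount"],3).tolist())
hsv=cv2.cvtColor(p["color"],cv2.COLOR_RGB2HSV)
m=((hsv[...,0]>95)&(hsv[...,0]<130)&(hsv[...,1]>140)).astype(np.uint8)
n,l,s,c=cv2.connectedComponentsWithStats(m)
for i in range(1,n):
    if s[i,4]>150: print(s[i],c[i],np.round(atz(p,*c[i],.080,T),4))
print("proj",proj(p,[.588,.2934,.086],T))
save(p,"w1.png")
E
```

```text
[0.59112079 0.29438911 0.25524265] [[-0.001, 0.953, 0.302, 0.078], [1.0, 0.0, 0.001, 0.001], [0.001, 0.302, -0.953, -0.181], [0.0, 0.0, 0.0, 1.0]]
[265 164  22  25 434] [275.70967742 175.73502304] [0.5875 0.2939 0.08  ]
[117 397  34  23 452] [135.21460177 410.76769912] [ 0.4709 -0.0617  0.08  ]
proj [276.01611975 177.49616649]
```

View pics/w1.png

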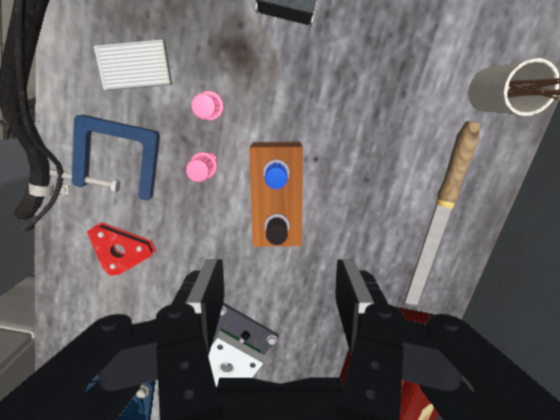

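The wrist view shows the blue knob at (276,176) and the black one at (277,231). The rack is square to the jaws, and the knob's measured position agrees with the earlier one. Descending.

Request:
{"op": "drive_tool", "data": {"rows": [[0,0,0,0,-0.0034,0.035,0.6],[0,0,0,0,0,0.035,0.6],[0,0,0,0,0,0.035,0.6],[0,0,0,0,0,0.03,0.6],[0,0,0,0,0,0.01,0.6],[0,0,0,0,0,0,0.6]]}}

```text
time: 3.48
tool_pos: [0.583, 0.295, 0.107]
tcp_rot: [-1.96, -2.451, 0.01]
wrist_force: [-0.8, 0.6, -0.2]
width: 0.603
grip_force: 0.0
```

```bash
python3 - <<'E'
from h import *
st=status.read_state(); p=read_camera("wrist"); T=wfc(p,st); print(st["tool_pos"],st["width"])
hsv=cv2.cvtColor(p["color"],cv2.COLOR_RGB2HSV)
m=((hsv[...,0]>95)&(hsv[...,0]<130)&(hsv[...,1]>140)).astype(np.uint8)
n,l,s,c=cv2.connectedComponentsWithStats(m)
for i in range(1,n):
    if s[i,4]>300: print(s[i],c[i],np.round(atz(p,*c[i],.076,T),4))
save(p,"w2.png")
E
```

```text
[0.58299409 0.29503066 0.10703752] 0.60348953804208
[ 268  205   37   45 1333] [286.06976744 227.30307577] [0.5882 0.293  0.076 ]
```

View pics/w2.png

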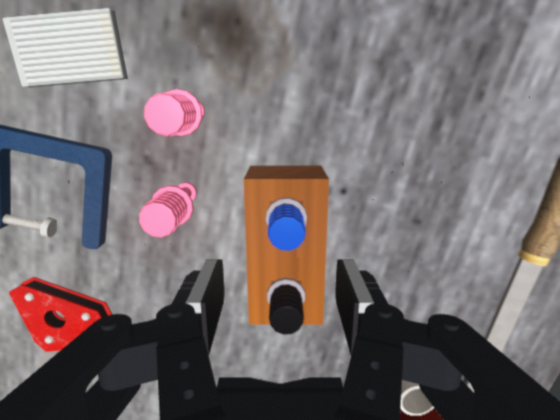

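The wrist view shows the knob at (286,227), slightly toward the right finger. The arm is still settling, so I'll settle and re-measure.

Request:
{"op": "drive_tool", "data": {"rows": [[0,0,0,0,0,0,0.6],[0,0,0,0,0,0,0.6]]}}

```text
time: 3.7
tool_pos: [0.5887, 0.2966, 0.1143]
tcp_rot: [1.962, 2.45, 0.008]
wrist_force: [0.4, 0.3, 0.3]
width: 0.599
grip_force: 0.0
```

```bash
python3 - <<'E'
from h import *
st=status.read_state(); p=read_camera("wrist"); T=wfc(p,st); print(st["tool_pos"],st["tcp_rot"],st["joint_vel"].round(3))
hsv=cv2.cvtColor(p["color"],cv2.COLOR_RGB2HSV)
m=((hsv[...,0]>95)&(hsv[...,0]<130)&(hsv[...,1]>140)).astype(np.uint8)
n,l,s,c=cv2.connectedComponentsWithStats(m)
for i in range(1,n):
    if s[i,4]>300: q=atz(p,*c[i],.076,T);print(s[i],c[i],np.round(q,4),R.from_rotvec(st["tcp_rot"]).as_matrix().T@(q-st["tool_pos"]))
E
```

```text
[0.58869866 0.29661637 0.11430378] [1.96242636 2.45022627 0.00754514] [-0.005 -0.002 -0.002 -0.001 -0.002  0.002]
[ 259  202   35   44 1238] [276.0266559  223.74394184] [0.5878 0.2931 0.076 ] [-0.00327591 -0.00179727  0.03829112]
```

Request:
{"op": "drive_tool", "data": {"rows": [[0,0,0,-0.0033,-0.001,0.012,0.6],[0,0,0,0,0,0.012,0.6],[0,0,0,0,0,0.012,0.6],[0,0,0,0,0,0.012,0.6],[0,0,0,0,0,0.004,0.6],[0,0,0,0,0,0,0.6],[0,0,0,0,0,0,0.6]]}}

```text
time: 4.33
tool_pos: [0.5859, 0.2915, 0.0578]
tcp_rot: [-1.964, -2.451, 0.002]
wrist_force: [-0.0, -0.7, -0.3]
width: 0.601
grip_force: 0.0
```

```bash
python3 - <<'E'
from h import *
st=status.read_state(); print(st["tool_pos"],st["wrist_force"])
plan([.5878,.2933,.062],12)
E
```

```text
[0.58594485 0.29149001 0.0578162 ] [-0.01025932 -0.66167254 -0.32564567]
1 rows
[-0.1, 0.0, 0.6, 0.0014, 0.0022, -0.0042, 1.0]
```

Request:
{"op": "drive_tool", "data": {"rows": [[-0.1,0,0,0.0014,0.002,-0.003,0.6],[0,0,0,0,0,0,0.6],[0,0,0,0,0,0,0.6],[0,0,0,0,0,0,0.6]]}}

```text
time: 4.67
tool_pos: [0.5888, 0.2939, 0.0628]
tcp_rot: [1.964, 2.45, 0.004]
wrist_force: [0.3, -0.0, -0.6]
width: 0.599
grip_force: 0.0
```

```bash
python3 - <<'E'
from h import *
for i in range(3):
    st=status.read_state(); print(st["tool_pos"],st["tcp_rot"],st["joint_vel"].round(3))
    p=read_camera("wrist"); T=wfc(p,st)
hsv=cv2.cvtColor(p["color"],cv2.COLOR_RGB2HSV)
m=((hsv[...,0]>95)&(hsv[...,0]<130)&(hsv[...,1]>140)).astype(np.uint8)
n,l,s,c=cv2.connectedComponentsWithStats(m)
for i in range(1,n):
    if s[i,4]>300: q=atz(p,*c[i],.072,T);print(s[i],c[i],np.round(q,4),R.from_rotvec(st["tcp_rot"]).as_matrix().T@(q-st["tool_pos"]))
save(p,"w3.png",(100,150,460,420),2)
E
```

```text
[0.58877825 0.29392524 0.06280891] [1.96357391 2.45005776 0.00433388] [-0.     0.002  0.009 -0.     0.002 -0.001]
[0.58857931 0.29382208 0.06258178] [1.96364518 2.45020568 0.00373939] [-0.     0.003  0.006  0.001 -0.002 -0.   ]
[0.58838629 0.29372544 0.06236454] [1.96374515 2.45034899 0.00322716] [-0.     0.002  0.004 -0.001 -0.001 -0.002]
[  0 145  35  28 390] [ 13.44871795 157.74615385] [0.4482 0.3134 0.072 ] [ 0.04977928 -0.13252812 -0.00996018]
[ 255  223   46   59 2171] [277.29341317 252.61722708] [0.5883 0.2913 0.072 ] [-0.00238538 -0.00062954 -0.00963744]
```

View pics/w3.png

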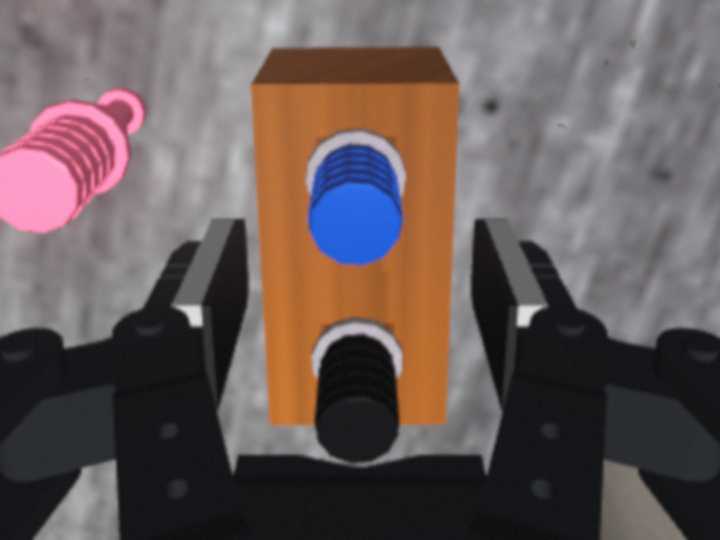

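Knob centred between the fingers (crop (357,215)), with the black pin well clear behind. Closing.

Request:
{"op": "drive_tool", "data": {"rows": [[0,0,0,-0.0008,-0.0004,0,0.4],[0,0,0,0,0,0,0.3],[0,0,0,0,0,0,0.2],[0,0,0,0,0,0,0.1],[0,0,0,0,0,0,0],[0,0,0,0,0,0,0],[0,0,0,0,0,0,0],[0,0,0,0,0,0,0]], "force": 70}}

```text
time: 5.48
tool_pos: [0.5879, 0.2927, 0.0619]
tcp_rot: [1.964, 2.451, 0.002]
wrist_force: [-0.6, -0.5, 0.2]
width: -0.001
grip_force: 0.0
```

```bash
python3 - <<'E'
from h import *
st=status.read_state(); p=read_camera("wrist"); T=wfc(p,st)
print(st["tool_pos"],st["tcp_rot"],st["width"],st["grip_force"],st["wrist_force"],st["torque"])
save(p,"w4.png",(160,180,400,360),3)
E
```

```text
[0.58791949 0.29272601 0.06186339] [1.96401153e+00 2.45059364e+00 2.09240246e-03] -0.0008107741365628407 0.0 [-0.56009829 -0.51867682  0.20268629] [-0.00890826 -0.02786923  0.02768697]
```

View pics/w4.png

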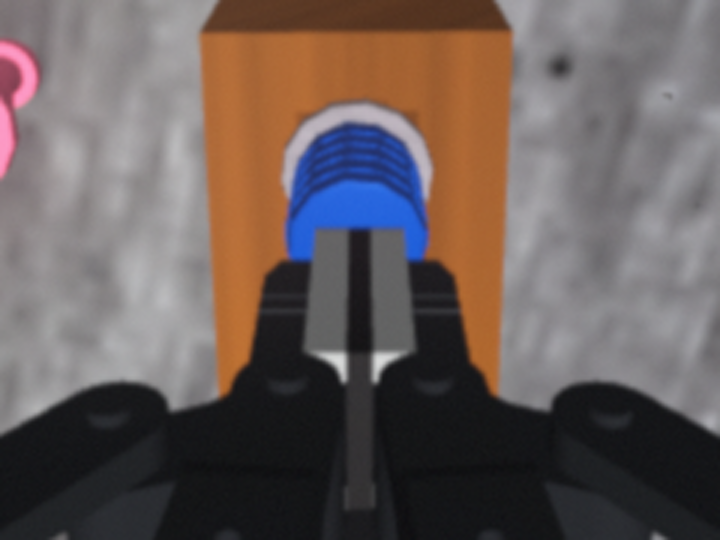

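The fingers shut without gripping: width is 0, and the fingertips (crop (360,235)) lie over the knob. The fingertips look higher than the reported TCP, so I'll check with the fixed scene camera.

```bash
python3 - <<'E'
from h import *
st=status.read_state(); w=read_camera("wrist"); T=wfc(w,st); print(np.round(w["intrinsics"],1).tolist(), st["tool_pos"])
Rm=R.from_rotvec(st["tcp_rot"]).as_matrix()
for z in (0,-.02,-.04): print(z,[np.round(proj(w,st["tool_pos"]+Rm@[x,0,z],T)) for x in (-.011,0,.011)])
p=read_camera("scene"); c=p["color"].copy()
b=(150,150,310,270); im=cv2.resize(c[b[1]:b[3],b[0]:b[2]],None,fx=5,fy=5,interpolation=cv2.INTER_CUBIC)
for z,col in ((0,(255,255,0)),(-.02,(0,255,0)),(-.04,(255,0,255))):
    q=(proj(p,st["tool_pos"]+Rm@[0,0,z])-[b[0],b[1]]+.5)*5; print(q); cv2.circle(im,tuple(int(k) for k in q),3,col,-1)
cv2.imwrite("pics/s2.png",im[:,:,::-1])
E
```

```text
[[342.1, 0.0, 279.4], [0.0, 342.1, 207.7], [0.0, 0.0, 1.0]] [0.58793449 0.2927199  0.06185443]
0 [array([279., 259.]), array([278., 242.]), array([278., 224.])]
-0.02 [array([278., 276.]), array([278., 257.]), array([278., 237.])]
-0.04 [array([278., 297.]), array([278., 276.]), array([278., 254.])]
[324.57998524 515.26098582]
[319.07970985 481.94963246]
[313.38756691 447.4762704 ]
```

View pics/s2.png

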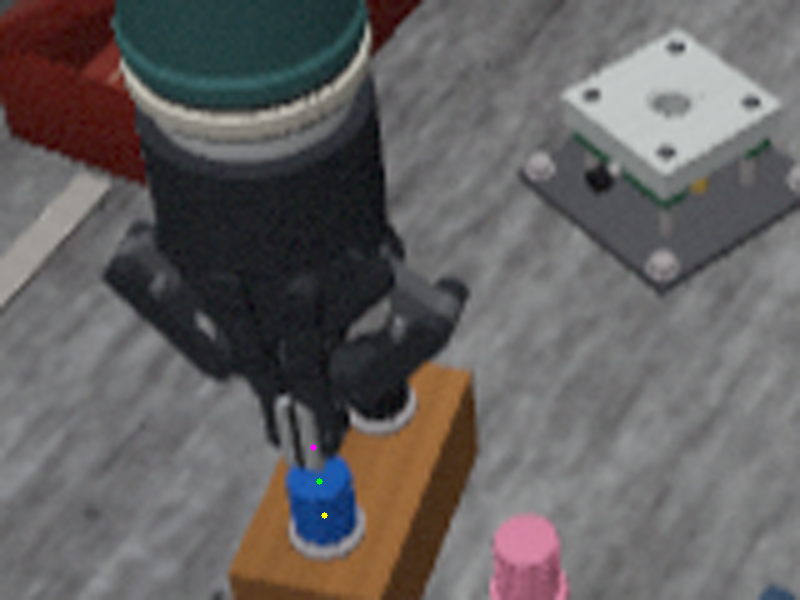

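The scene view shows the shut fingertips at about (305,470), just above the knob top, so the real tips sit some 27–35 mm behind the reported TCP. I'll open, go 27 mm lower and re-measure the tip against the knob.

Request:
{"op": "drive_tool", "data": {"rows": [[0,0,0,0,0,0,0.6],[0,0,0,0,0,0,0.6],[0,0,0,0,0,0,0.6],[0,0,0,0,0,0,0.6],[0,0,0,0,0,0,0.6],[0,0,0,0,0,0,0.6]]}}

```text
time: 6.13
tool_pos: [0.5879, 0.2927, 0.0619]
tcp_rot: [1.964, 2.451, 0.002]
wrist_force: [-0.7, -0.2, -0.2]
width: 0.605
grip_force: 0.0
```

Request:
{"op": "drive_tool", "data": {"rows": [[0,0,0,0,0,0.007,0.6],[0,0,0,0,0,0.007,0.6],[0,0,0,0,0,0.007,0.6],[0,0,0,0,0,0.006,0.6],[0,0,0,0,0,0,0.6],[0,0,0,0,0,0,0.6],[0,0,0,0,0,0,0.6]]}}

```text
time: 6.72
tool_pos: [0.588, 0.2927, 0.0347]
tcp_rot: [1.964, 2.451, 0.002]
wrist_force: [0.8, -0.1, -0.4]
width: 0.596
grip_force: 0.0
```

```bash
python3 - <<'E'
from h import *
st=status.read_state(); print(st["tool_pos"],st["tcp_rot"],st["wrist_force"],st["joint_vel"].round(3))
w=read_camera("wrist"); p=read_camera("scene")
a=cv2.resize(p["color"][190:270,170:250],(400,400),interpolation=cv2.INTER_CUBIC)
b=cv2.resize(w["color"][200:340,208:348],(400,400),interpolation=cv2.INTER_CUBIC)
cv2.imwrite("pics/sw3.png",np.hstack([a,b])[:,:,::-1])
E
```

```text
[0.58795741 0.29274139 0.03468277] [1.96411742e+00 2.45067007e+00 1.77131085e-03] [ 0.78123396 -0.06880797 -0.4351593 ] [-0.    -0.009 -0.008  0.001 -0.002 -0.002]
```

View pics/sw3.png

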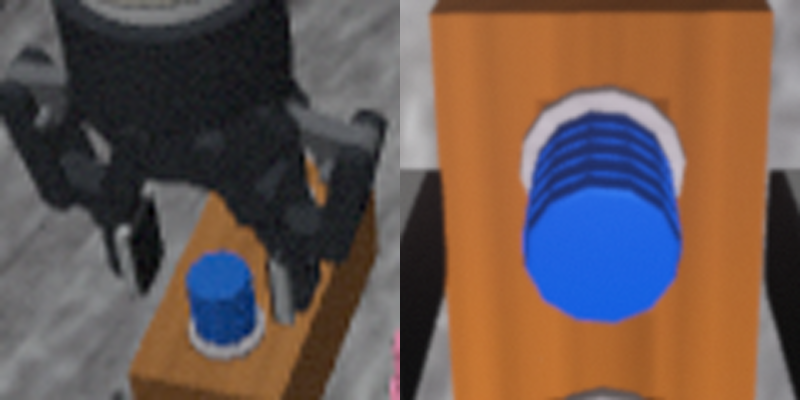

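The scene crop shows the fingertips at (140,292) and (285,320) straddling the knob, about 60% of the way down it and clear of the flange. Closing.

Request:
{"op": "drive_tool", "data": {"rows": [[0,0,0,0,0,0,0.4],[0,0,0,0,0,0,0.3],[0,0,0,0,0,0,0.2],[0,0,0,0,0,0,0.1],[0,0,0,0,0,0,0],[0,0,0,0,0,0,0],[0,0,0,0,0,0,0],[0,0,0,0,0,0,0]], "force": 70}}

```text
time: 7.48
tool_pos: [0.5884, 0.2929, 0.0356]
tcp_rot: [1.964, 2.45, 0.004]
wrist_force: [-1.3, -0.5, 5.5]
width: 0.244
grip_force: 68.6
```

Request:
{"op": "drive_tool", "data": {"rows": [[0,0,0,0,0,-0.006,0],[0,0,0,0,0,-0.012,0],[0,0,0,0,0,-0.016,0],[0,0,0,0,0,-0.02,0],[0,0,0,0,0,-0.02,0],[0,0,0,0,0,-0.02,0],[0,0,0,0,0,-0.02,0],[0,0,0,0,0,-0.01,0]]}}

```text
time: 8.15
tool_pos: [0.5891, 0.2932, 0.1625]
tcp_rot: [1.963, 2.449, 0.008]
wrist_force: [0.5, 0.9, -1.0]
width: 0.246
grip_force: 68.8
```

Request:
{"op": "drive_tool", "data": {"rows": [[0,0,0,0,0,0,0],[0,0,0,0,0,0,0],[0,0,0,0,0,0,0],[0,0,0,0,0,0,0]]}}

```text
time: 8.48
tool_pos: [0.5865, 0.2921, 0.1567]
tcp_rot: [-1.964, -2.451, 0.003]
wrist_force: [-0.1, -0.2, -0.9]
width: 0.246
grip_force: 68.7
```

```bash
python3 - <<'E'
from h import *
st=status.read_state(); print(st["tool_pos"],st["tcp_rot"],st["wrist_force"],st["width"],st["q"])
for n in ("scene","top"):
    p=read_camera(n)
    for o in ("snap_pin","plain_pin"): print(n,o,[(round(m["score"],2),np.round(m["bbox"]).tolist()) for m in masks_of(p,o)][:5])
T=plan([.579,.013,.157],37,claw=0)
E
```

```text
[0.5864828  0.29208872 0.1567089 ] [-1.96445698 -2.4509586   0.00280403] [-0.13012042 -0.18703342 -0.88646303] 0.2457630046224721 [ 4.24261309e-01  2.52547661e-01  1.68767738e+00 -3.65256496e-04
  1.20319755e+00  2.04913159e-01]
scene snap_pin [(0.91, [250.0, 253.0, 265.0, 285.0]), (0.85, [232.0, 280.0, 245.0, 311.0]), (0.66, [199.0, 197.0, 219.0, 232.0])]
scene plain_pin [(0.65, [221.0, 214.0, 234.0, 238.0]), (0.32, [200.0, 224.0, 246.0, 288.0])]
top snap_pin [(0.53, [173.0, 210.0, 192.0, 227.0]), (0.38, [209.0, 152.0, 209.0, 167.0])]
top plain_pin [(0.39, [242.0, 155.0, 254.0, 166.0]), (0.38, [285.0, 249.0, 319.0, 290.0])]
8 rows
[0.0, 0.0, -3.1, -0.0339, -0.0086, 0.0002, 0.0]
[0.0, 0.0, -3.1, -0.0334, -0.0104, 0.0002, 0.0]
[0.0, 0.0, -3.1, -0.0328, -0.0122, 0.0001, 0.0]
[0.0, 0.0, -3.1, -0.0321, -0.0139, 0.0001, 0.0]
[0.0, 0.0, -3.1, -0.0313, -0.0156, 0.0001, 0.0]
[0.0, 0.0, -3.1, -0.0304, -0.0173, 0.0001, 0.0]
[0.0, 0.0, -3.1, -0.0294, -0.0189, 0.0001, 0.0]
[0.0, 0.0, -3.1, -0.0284, -0.0204, 0.0002, 0.0]
```

```bash
python3 - <<'E'
from h import *
T=plan([.579,.013,.157],-14,claw=0)
E
```

```text
8 rows
[0.0, 0.0, 3.3, -0.0339, -0.0086, 0.0002, 0.0]
[0.0, 0.0, 3.3, -0.0343, -0.0067, 0.0002, 0.0]
[0.0, 0.0, 3.3, -0.0346, -0.0047, 0.0002, 0.0]
[0.0, 0.0, 3.3, -0.0349, -0.0027, 0.0002, 0.0]
[0.0, 0.0, 3.3, -0.035, -0.0006, 0.0002, 0.0]
[0.0, 0.0, 3.3, -0.0349, 0.0014, 0.0002, 0.0]
[0.0, 0.0, 3.3, -0.0348, 0.0034, 0.0002, 0.0]
[0.0, 0.0, 3.3, -0.0345, 0.0054, 0.0002, 0.0]
```

Request:
{"op": "drive_tool", "data": {"rows": [[0,0,3.3,-0.034,-0.0086,0,0],[0,0,3.3,-0.0343,-0.0067,0,0],[0,0,3.3,-0.0346,-0.0047,0,0],[0,0,3.3,-0.0349,-0.0027,0,0],[0,0,3.3,-0.035,-0.0006,0,0],[0,0,3.3,-0.0349,0.0014,0,0],[0,0,3.3,-0.0348,0.0034,0,0],[0,0,3.3,-0.0345,0.0054,0,0]]}}

```text
time: 9.45
tool_pos: [0.5793, 0.0114, 0.1589]
tcp_rot: [2.474, 1.934, 0.003]
wrist_force: [-0.6, 0.1, -1.1]
width: 0.246
grip_force: 68.8
```

Request:
{"op": "drive_tool", "data": {"rows": [[0,0,0,0,0,0,0],[0,0,0,0,0,0.01,0],[0,0,0,0,0,0.015,0],[0,0,0,0,0,0.01,0],[0,0,0,0,0,0,0],[0,0,0,0,0,0,0],[0,0,0,0,0,0,0],[0,0,0,0,0,0,0]]}}

```text
time: 10.12
tool_pos: [0.5803, 0.0137, 0.1245]
tcp_rot: [2.47, 1.938, 0.004]
wrist_force: [0.1, 0.0, -1.0]
width: 0.247
grip_force: 68.7
```

```bash
python3 - <<'E'
from h import *
st=status.read_state(); print(st["tool_pos"],st["tcp_rot"],st["wrist_force"],st["joint_vel"].round(3))
w=read_camera("wrist"); p=read_camera("scene")
cv2.imwrite("pics/raw_s.png",p["color"][:,:,::-1]); cv2.imwrite("pics/raw_w.png",w["color"][:,:,::-1])
a=cv2.resize(p["color"][120:220,245:325],(480,600),interpolation=cv2.INTER_CUBIC)
b=cv2.resize(w["color"][150:390,215:343],(320,600),interpolation=cv2.INTER_CUBIC)
cv2.imwrite("pics/sw4.png",np.hstack([a,b])[:,:,::-1])
for X in ([.579,.013,.056],[.579,.013,.090]): print(X,proj(p,X))
E
```

```text
[0.58031149 0.01369221 0.12445627] [2.47040298 1.93839732 0.00401608] [ 0.13628266  0.02715116 -1.04448911] [-0.006 -0.004 -0.005 -0.     0.001  0.001]
[0.579, 0.013, 0.056] [283.55594856 169.63942069]
[0.579, 0.013, 0.09] [283.65109867 158.17645696]
```

View pics/sw4.png

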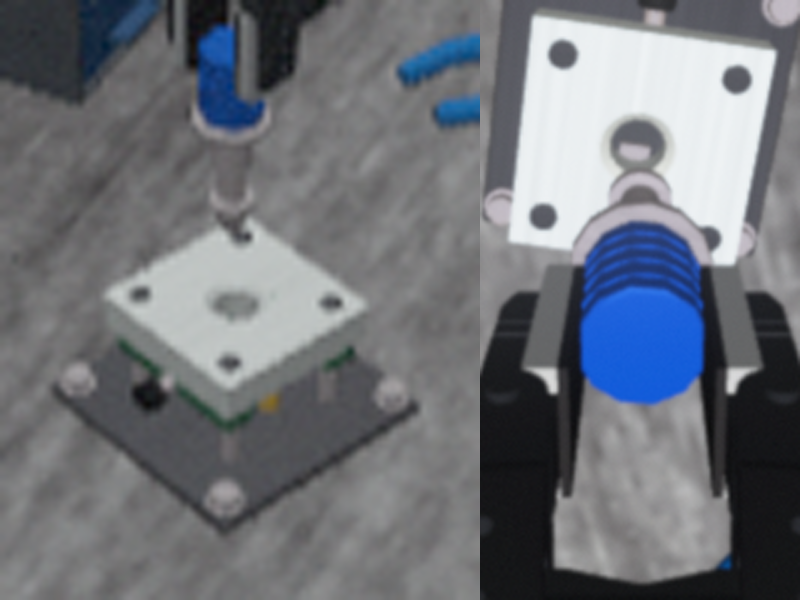

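The pin hangs upright over the plate: scene crop tip (235,230), hole (237,303). In the wrist view the knob top is at (642,342) and the hole at (637,145). Measuring the offset between pin axis and hole numerically.

```bash
python3 - <<'E'
from h import *
st=status.read_state(); w=read_camera("wrist"); T=wfc(w,st); p=read_camera("scene"); Rm=R.from_rotvec(st["tcp_rot"]).as_matrix(); t=np.array(st["tool_pos"])
print(t,"ytool",Rm[:,1].round(3),"xtool",Rm[:,0].round(3))
dz=t[2]-.0356; print("tip z",.004+dz)
hsv=cv2.cvtColor(w["color"],cv2.COLOR_RGB2HSV); h,s,v=[hsv[...,i].astype(int) for i in range(3)]
blue=(h>95)&(h<130)&(s>140); blue[:, :240]=0; blue[:,330:]=0; blue[:230]=0; blue[330:]=0
ys,xs=np.nonzero(blue); print("blue v hist",np.percentile(v[blue],[5,25,50,75,95]))
m=(blue&(v>np.percentile(v[blue],75)-25)).astype(np.uint8); m=cv2.morphologyEx(m,cv2.MORPH_OPEN,np.ones((5,5)))
c=max(cv2.findContours(m,0,cv2.CHAIN_APPROX_NONE)[0],key=cv2.contourArea); e=cv2.fitEllipse(c); print("disc",e)
K=atz(w,*e[0],.086+dz,T); print("knob top",K.round(4),"tool",(Rm.T@(K-t)).round(4))
# hole in wrist image: dark ring against plate
g=w["color"].min(2); roi=(slice(190,226),slice(258,298)); m=np.zeros_like(g); m[roi]=(g[roi]<190)*1
n,l,sx,cc=cv2.connectedComponentsWithStats(m)
for i in range(1,n):
    if sx[i,4]>30: print("holecand",sx[i],cc[i].round(1),atz(w,*cc[i],.056,T).round(4))
np.save("w.npy",w["color"])
print(g[196:230:2,262:296:2])
E
```

```text
[0.58037006 0.01339759 0.12466261] ytool [ 0.971 -0.238  0.003] xtool [0.238 0.971 0.001]
tip z 0.0930626143559499
blue v hist [114. 146. 217. 219. 221.]
disc ((279.3290100097656, 287.6796875), (45.9556770324707, 48.56075668334961), 85.96060180664062)
knob top [0.5806 0.0136 0.1751] tool [ 0.0003  0.0003 -0.0504]
holecand [266 196  25  30 557] [277.6 210.4] [0.5787 0.0104 0.056 ]
[[235 233 232 231 221 203 188 184 187 185 195 211 229 235 234 234 237]
 [235 233 228 206 193 157 125 111 112 115 142 178 198 224 234 235 237]
 [235 231 209 189 147 103  98  97  97  97 100 118 172 201 225 235 237]
 [234 221 198 150 100  97  95  97  96  97  96  97 125 189 209 232 237]
 [232 210 188 110  98  97  97  96  96  96  99  96 101 153 202 226 237]
 [229 207 178 104 107 120 116 107 105  99  99  96  99 131 198 220 236]
 [227 209 176 113 132 183 178 171 170 155 133  99 103 135 202 219 236]
 [228 212 190 124 145 187 189 190 189 187 158 105 116 145 208 223 235]
 [229 216 204 141 134 160 181 185 185 183 148 123 123 184 214 226 235]
 [231 221 218 195 131 132 139 146 147 141 132 127 154 213 218 232 235]
 [232 228 223 221 189 148 133 131 129 130 129 160 212 221 227 235 235]
 [232 231 228 225 221 171 122 122 128 124 124 168 212 225 234 236 235]
 [232 232 232 226 174 135 170 182 191 186 179 158 146 208 236 236 235]
 [232 232 230 188 150 184 189 189 189 190 194 192 182 161 227 235 235]
 [231 232 219 159 186 187 173 140 130 135 154 184 193 186 184 234 235]
 [232 232 208 182 188 163 109 101 103 103 106 129 180 189 183 229 235]
 [231 231 204 190 180 117  98 100 102 103 100 100 150 186 190 230 235]]
```

Request:
{"op": "drive_tool", "data": {"rows": [[0,0,0,-0.0012,-0.0011,0.006,0],[0,0,0,0,0,0.006,0],[0,0,0,0,0,0.006,0],[0,0,0,0,0,0.006,0],[0,0,0,0,0,0.006,0],[0,0,0,0,0,0,0],[0,0,0,0,0,0,0],[0,0,0,0,0,0,0]]}}

```text
time: 10.98
tool_pos: [0.5784, 0.0122, 0.0937]
tcp_rot: [2.472, 1.938, 0.002]
wrist_force: [-0.3, -0.3, -1.0]
width: 0.245
grip_force: 68.8
```

```bash
python3 - <<'E'
from h import *
st=status.read_state(); print(np.array(st["tool_pos"]).round(4),"tipz",st["tool_pos"][2]-.0316,st["tcp_rot"],st["wrist_force"])
w=read_camera("wrist"); g=w["color"].min(2); print(g[170:214:2,258:302:2])
E
```

```text
[0.5784 0.0122 0.0937] tipz 0.0621128563775475 [2.47206685e+00 1.93751781e+00 2.44673486e-03] [-0.34574338 -0.32591746 -0.99811749]
[[234 233 233 233 235 233 232 231 231 231 231 231 232 236 232 229 228 224
  216 212 201 182]
 [234 233 233 234 235 233 232 231 232 232 231 230 234 236 233 231 231 232
  232 233 233 231]
 [234 233 233 235 235 233 232 232 232 232 231 231 235 235 233 230 231 233
  232 233 233 232]
 [234 233 233 235 234 232 231 231 232 232 231 231 235 235 232 231 232 233
  232 232 233 231]
 [233 233 233 235 234 232 231 231 232 232 231 231 236 235 231 230 232 232
  232 232 233 231]
 [233 233 234 235 234 232 231 232 232 232 231 231 237 235 231 230 232 232
  232 233 233 231]
 [234 233 233 235 234 232 231 231 232 232 231 233 236 234 231 230 232 232
  232 233 233 231]
 [234 233 234 235 233 232 231 232 231 232 231 233 236 233 231 231 232 232
  231 233 232 231]
 [233 233 235 235 233 232 231 232 232 232 231 234 236 233 230 231 233 232
  232 233 232 232]
 [233 233 234 235 233 231 231 231 232 232 230 236 236 232 230 231 233 232
  232 233 231 233]
 [233 233 235 234 233 231 231 232 232 
[... 378 characters left out ...]
3 236 232 231 231 232 231 232
  234 232 232 235]
 [233 234 234 233 232 231 231 231 232 230 234 236 232 231 231 232 232 233
  233 232 233 235]
 [232 235 234 232 231 230 231 231 231 230 235 235 231 230 231 232 232 233
  233 232 233 236]
 [233 235 234 232 231 230 231 231 228 221 223 218 211 221 229 231 232 233
  233 232 234 235]
 [233 235 234 232 230 230 227 209 195 183 178 184 179 185 195 214 228 232
  232 232 234 235]
 [233 235 233 231 230 220 198 183 153 124 110 108 114 129 162 185 199 228
  232 232 234 235]
 [233 235 233 231 216 195 179 123  98  95  94  96  95  96 102 137 185 204
  228 232 235 234]
 [233 235 233 228 201 187 127  96  95  94  94  94  95  96  94  99 145 194
  208 231 234 234]]
```

```bash
python3 - <<'E'
from h import *
st=status.read_state(); w=read_camera("wrist"); T=wfc(w,st); Rm=R.from_rotvec(st["tcp_rot"]).as_matrix(); t=np.array(st["tool_pos"]); print(t.round(4))
g=w["color"].min(2).astype(np.uint8)
# ellipse fit on world-plane points of the visible hole edge (value 150)
pts=[]
for c in range(266,296):
    col=g[196:240,c].astype(float); i=np.argmax(col<150)
    if i>0: r=196+i-1+(col[i-1]-150)/(col[i-1]-col[i]); pts.append(atz(w,c,r,.056,T)[:2])
pts=np.array(pts)
from scipy.optimize import least_squares
f=lambda q:np.hypot(*(pts-q[:2]).T)-.00875
s=least_squares(f,[.579,.011],loss="soft_l1",f_scale=.0005); print("hole",s.x.round(4),"rms",np.sqrt((s.fun**2).mean()),len(pts))
print("in tool xy",(Rm.T@(np.r_[s.x,.056]-t)).round(4),"axis of pin there is (.0003,.0003)")
E
```

```text
[0.5787 0.0121 0.094 ]
hole [0.5793 0.0122] rms 0.0021407081578085 30
in tool xy [0.0002 0.0005 0.038 ] axis of pin there is (.0003,.0003)
```

Request:
{"op": "drive_tool", "data": {"rows": [[0,0,0,0,0.0002,0.003,0],[0,0,0,0,0,0.003,0],[0,0,0,0,0,0.003,0],[0,0,0,0,0,0.003,0],[0,0,0,0,0,0,0],[0,0,0,0,0,0,0]]}}

```text
time: 11.58
tool_pos: [0.5781, 0.0121, 0.0813]
tcp_rot: [2.473, 1.938, 0.001]
wrist_force: [1.2, -1.4, -0.3]
width: 0.248
grip_force: 68.8
```

Request:
{"op": "drive_tool", "data": {"rows": [[0,0,0,0,0,0.003,0],[0,0,0,0,0,0.003,0],[0,0,0,0,0,0,0],[0,0,0,0,0,0,0]]}}

```text
time: 11.92
tool_pos: [0.5785, 0.0121, 0.0755]
tcp_rot: [2.472, 1.938, 0.002]
wrist_force: [-0.7, 0.6, -1.3]
width: 0.247
grip_force: 68.8
```

Request:
{"op": "drive_tool", "data": {"rows": [[0,0,0,0,0,0.003,0],[0,0,0,0,0,0.003,0],[0,0,0,0,0,0.003,0],[0,0,0,0,0,0.003,0],[0,0,0,0,0,0,0],[0,0,0,0,0,0,0]]}}

```text
time: 12.42
tool_pos: [0.5784, 0.0121, 0.0634]
tcp_rot: [2.472, 1.938, 0.002]
wrist_force: [-0.1, -0.2, -1.2]
width: 0.243
grip_force: 68.8
```

Request:
{"op": "drive_tool", "data": {"rows": [[0,0,0,0,0,0.002,0],[0,0,0,0,0,0.002,0],[0,0,0,0,0,0,0],[0,0,0,0,0,0,0]]}}

```text
time: 12.75
tool_pos: [0.5789, 0.0121, 0.0599]
tcp_rot: [2.472, 1.937, 0.003]
wrist_force: [0.9, -0.1, -0.8]
width: 0.244
grip_force: 69.1
```

Request:
{"op": "drive_tool", "data": {"rows": [[0,0,0,0,0,0.002,0],[0,0,0,0,0,0.002,0],[0,0,0,0,0,0,0],[0,0,0,0,0,0,0]]}}

```text
time: 13.08
tool_pos: [0.5793, 0.012, 0.0561]
tcp_rot: [2.471, 1.937, 0.004]
wrist_force: [1.3, -0.8, 2.8]
width: 0.242
grip_force: 69.2
```

Request:
{"op": "drive_tool", "data": {"rows": [[0,0,0,0,0,0.0015,0],[0,0,0,0,0,0.0015,0],[0,0,0,0,0,0,0],[0,0,0,0,0,0,0]]}}

```text
time: 13.42
tool_pos: [0.5787, 0.012, 0.0524]
tcp_rot: [2.472, 1.937, 0.003]
wrist_force: [2.7, -1.6, 0.2]
width: 0.245
grip_force: 68.8
```

Request:
{"op": "drive_tool", "data": {"rows": [[0,0,0,0,0,0.0015,0],[0,0,0,0,0,0.0015,0],[0,0,0,0,0,0,0],[0,0,0,0,0,0,0]]}}

```text
time: 13.75
tool_pos: [0.5782, 0.0121, 0.0491]
tcp_rot: [2.472, 1.938, 0.001]
wrist_force: [1.7, -0.7, -1.9]
width: 0.245
grip_force: 68.9
```

Request:
{"op": "drive_tool", "data": {"rows": [[0,0,0,0,0,0.0015,0],[0,0,0,0,0,0.0015,0],[0,0,0,0,0,0,0],[0,0,0,0,0,0,0]]}}

```text
time: 14.08
tool_pos: [0.5782, 0.0121, 0.0463]
tcp_rot: [2.472, 1.938, 0.002]
wrist_force: [2.9, -0.7, -2.0]
width: 0.244
grip_force: 68.8
```

Request:
{"op": "drive_tool", "data": {"rows": [[0,0,0,0,0.0004,0.0015,0],[0,0,0,0,0,0.0015,0],[0,0,0,0,0,0,0],[0,0,0,0,0,0,0]]}}

```text
time: 14.42
tool_pos: [0.5784, 0.0121, 0.0434]
tcp_rot: [-2.473, -1.938, -0.001]
wrist_force: [-0.2, 1.0, -0.3]
width: 0.245
grip_force: 68.8
```

Request:
{"op": "drive_tool", "data": {"rows": [[0,0,0,0,0,0.001,0],[0,0,0,0,0,0.001,0],[0,0,0,0,0,0,0],[0,0,0,0,0,0,0]]}}

```text
time: 14.75
tool_pos: [0.5788, 0.012, 0.0416]
tcp_rot: [2.472, 1.938, 0.002]
wrist_force: [0.3, 0.6, 0.4]
width: 0.242
grip_force: 68.8
```

Request:
{"op": "drive_tool", "data": {"rows": [[0,0,0,0,0,0.001,0],[0,0,0,0,0,0.001,0],[0,0,0,0,0,0,0],[0,0,0,0,0,0,0]]}}

```text
time: 15.08
tool_pos: [0.579, 0.012, 0.0397]
tcp_rot: [2.472, 1.938, 0.002]
wrist_force: [-0.2, 1.0, -1.6]
width: 0.244
grip_force: 68.8
```

Request:
{"op": "drive_tool", "data": {"rows": [[0,0,0,0,0,0.001,0],[0,0,0,0,0,0,0],[0,0,0,0,0,0,0]]}}

```text
time: 15.33
tool_pos: [0.5791, 0.0121, 0.0396]
tcp_rot: [2.472, 1.938, 0.002]
wrist_force: [-3.3, 0.3, 6.2]
width: 0.245
grip_force: 69.4
```

Request:
{"op": "drive_tool", "data": {"rows": [[0,0,0,0,0,0.0007,0],[0,0,0,0,0,0,0],[0,0,0,0,0,0,0]]}}

```text
time: 15.58
tool_pos: [0.5791, 0.0121, 0.0396]
tcp_rot: [2.472, 1.938, 0.002]
wrist_force: [-4.1, 0.1, 9.9]
width: 0.245
grip_force: 69.9
```

Home: reading .0396 m as predicted, with about 10 N on the stop. Now the pull test, in small steps.

Request:
{"op": "drive_tool", "data": {"rows": [[0,0,0,0,-0.0004,-0.001,0],[0,0,0,0,0,-0.001,0],[0,0,0,0,0,-0.001,0],[0,0,0,0,0,-0.001,0],[0,0,0,0,0,0,0],[0,0,0,0,0,0,0]]}}

```text
time: 16.08
tool_pos: [0.5786, 0.0121, 0.0419]
tcp_rot: [2.472, 1.938, 0.002]
wrist_force: [-0.2, -0.4, -0.8]
width: 0.243
grip_force: 68.8
```

Request:
{"op": "drive_tool", "data": {"rows": [[0,0,0,0,0,-0.001,0],[0,0,0,0,0,0,0],[0,0,0,0,0,0,0]]}}

```text
time: 16.33
tool_pos: [0.5787, 0.0121, 0.043]
tcp_rot: [2.472, 1.937, 0.002]
wrist_force: [-0.4, -0.1, -1.9]
width: 0.248
grip_force: 68.8
```

Request:
{"op": "drive_tool", "data": {"rows": [[0,0,0,0,0,-0.001,0],[0,0,0,0,0,0,0],[0,0,0,0,0,0,0]]}}

```text
time: 16.58
tool_pos: [0.5787, 0.0121, 0.0442]
tcp_rot: [2.472, 1.937, 0.003]
wrist_force: [-0.8, -0.4, -0.9]
width: 0.247
grip_force: 68.8
```

Request:
{"op": "drive_tool", "data": {"rows": [[0,0,0,0,0,-0.001,0],[0,0,0,0,0,0,0],[0,0,0,0,0,0,0]]}}

```text
time: 16.83
tool_pos: [0.5787, 0.0121, 0.0452]
tcp_rot: [2.472, 1.937, 0.003]
wrist_force: [0.6, 1.5, -0.8]
width: 0.247
grip_force: 68.8
```

Request:
{"op": "drive_tool", "data": {"rows": [[0,0,0,0,0,-0.001,0],[0,0,0,0,0,0,0],[0,0,0,0,0,0,0]]}}

```text
time: 17.08
tool_pos: [0.5787, 0.0121, 0.0462]
tcp_rot: [2.472, 1.937, 0.003]
wrist_force: [0.3, 0.6, -1.4]
width: 0.244
grip_force: 68.8
```

Request:
{"op": "drive_tool", "data": {"rows": [[0,0,0,0,0,-0.001,0],[0,0,0,0,0,0,0],[0,0,0,0,0,0,0]]}}

```text
time: 17.33
tool_pos: [0.5787, 0.0121, 0.0472]
tcp_rot: [2.472, 1.937, 0.003]
wrist_force: [-0.5, -1.0, -0.6]
width: 0.246
grip_force: 68.8
```

Request:
{"op": "drive_tool", "data": {"rows": [[0,0,0,0,0,-0.001,0],[0,0,0,0,0,0,0],[0,0,0,0,0,0,0]]}}

```text
time: 17.58
tool_pos: [0.5786, 0.0121, 0.0481]
tcp_rot: [2.472, 1.937, 0.003]
wrist_force: [-0.3, 0.3, -1.3]
width: 0.242
grip_force: 68.7
```

Request:
{"op": "drive_tool", "data": {"rows": [[0,0,0,0,0,-0.001,0],[0,0,0,0,0,0,0],[0,0,0,0,0,0,0]]}}

```text
time: 17.83
tool_pos: [0.5785, 0.0121, 0.0485]
tcp_rot: [2.472, 1.938, 0.002]
wrist_force: [1.1, 0.3, -4.2]
width: 0.249
grip_force: 68.8
```

Request:
{"op": "drive_tool", "data": {"rows": [[0,0,0,0,0,-0.0007,0],[0,0,0,0,0,0,0],[0,0,0,0,0,0,0]]}}

```text
time: 18.08
tool_pos: [0.5783, 0.0121, 0.049]
tcp_rot: [2.472, 1.938, 0.002]
wrist_force: [2.6, -0.5, -9.3]
width: 0.244
grip_force: 68.9
```

The catches hold at about 9 mm up. Trim slightly, then hold.

Request:
{"op": "drive_tool", "data": {"rows": [[0,0,0,0,0.0002,-0.0003,0],[0,0,0,0,0,0,0],[0,0,0,0,0,0,0]]}}

```text
time: 18.33
tool_pos: [0.5783, 0.0121, 0.0494]
tcp_rot: [2.473, 1.938, 0.001]
wrist_force: [2.9, 0.3, -10.8]
width: 0.247
grip_force: 68.9
```

```bash
python3 - <<'E'
from h import *
f=[]
for i in range(5):
    read_camera("top"); s=status.read_state(); f.append(s["wrist_force"])
print(np.round(f,2).tolist(),np.mean(f,0).round(2),s["tool_pos"])
E
```

```text
[[2.44, -0.82, -12.03], [3.53, -0.02, -12.53], [2.03, -0.48, -12.74], [2.19, -0.4, -13.0], [3.01, -0.87, -13.55]] [  2.64  -0.52 -12.77] [0.57831439 0.01208704 0.04952766]
```

Request:
{"op": "drive_tool", "data": {"rows": [[0,0,0,0,0,0.0004,0],[0,0,0,0,0,0,0],[0,0,0,0,0,0,0],[0,0,0,0,0,0,0]]}}

```text
time: 18.92
tool_pos: [0.5784, 0.0121, 0.0495]
tcp_rot: [2.472, 1.938, 0.001]
wrist_force: [0.2, 0.3, -11.8]
width: 0.243
grip_force: 69.0
```

Request:
{"op": "drive_tool", "data": {"rows": [[0,0,0,0,0,0,0],[0,0,0,0,0,0,0],[0,0,0,0,0,0,0],[0,0,0,0,0,0,0]]}}

```text
time: 19.25
tool_pos: [0.5784, 0.0121, 0.0495]
tcp_rot: [2.472, 1.938, 0.002]
wrist_force: [0.4, 0.8, -12.0]
width: 0.24
grip_force: 69.0
```

Request:
{"op": "drive_tool", "data": {"rows": [[0,0,0,0,0,0.00015,0],[0,0,0,0,0,0,0],[0,0,0,0,0,0,0],[0,0,0,0,0,0,0],[0,0,0,0,0,0,0],[0,0,0,0,0,0,0],[0,0,0,0,0,0,0],[0,0,0,0,0,0,0]]}}

```text
time: 19.92
tool_pos: [0.5786, 0.0121, 0.0494]
tcp_rot: [2.472, 1.938, 0.002]
wrist_force: [0.2, 0.3, -12.1]
width: 0.244
grip_force: 69.1
```

Request:
{"op": "drive_tool", "data": {"rows": [[0,0,0,0,0,0,0],[0,0,0,0,0,0,0],[0,0,0,0,0,0,0],[0,0,0,0,0,0,0],[0,0,0,0,0,0,0],[0,0,0,0,0,0,0],[0,0,0,0,0,0,0],[0,0,0,0,0,0,0]]}}

```text
time: 20.58
tool_pos: [0.5786, 0.0121, 0.0494]
tcp_rot: [2.472, 1.938, 0.002]
wrist_force: [-1.0, 0.7, -12.2]
width: 0.245
grip_force: 69.1
```

Request:
{"op": "drive_tool", "data": {"rows": [[0,0,0,0,0,0,0],[0,0,0,0,0,0,0],[0,0,0,0,0,0,0],[0,0,0,0,0,0,0],[0,0,0,0,0,0,0],[0,0,0,0,0,0,0],[0,0,0,0,0,0,0],[0,0,0,0,0,0,0]]}}

```text
time: 21.25
tool_pos: [0.5787, 0.0121, 0.0494]
tcp_rot: [2.472, 1.938, 0.002]
wrist_force: [-1.0, 0.1, -11.6]
width: 0.244
grip_force: 69.0
```

Request:
{"op": "drive_tool", "data": {"rows": [[0,0,0,0,0,0.0001,0],[0,0,0,0,0,0,0],[0,0,0,0,0,0,0],[0,0,0,0,0,0,0],[0,0,0,0,0,0,0],[0,0,0,0,0,0,0],[0,0,0,0,0,0,0],[0,0,0,0,0,0,0]]}}

```text
time: 21.92
tool_pos: [0.5788, 0.0121, 0.0494]
tcp_rot: [2.472, 1.938, 0.002]
wrist_force: [-1.2, 1.1, -11.5]
width: 0.245
grip_force: 69.1
```

Request:
{"op": "drive_tool", "data": {"rows": [[0,0,0,0,0,0,0],[0,0,0,0,0,0,0],[0,0,0,0,0,0,0],[0,0,0,0,0,0,0],[0,0,0,0,0,0,0],[0,0,0,0,0,0,0],[0,0,0,0,0,0,0],[0,0,0,0,0,0,0]]}}

```text
time: 22.58
tool_pos: [0.5788, 0.0121, 0.0494]
tcp_rot: [2.472, 1.937, 0.002]
wrist_force: [-1.5, 0.9, -11.1]
width: 0.245
grip_force: 69.1
```

Request:
{"op": "drive_tool", "data": {"rows": [[0,0,0,0,0,0.0015,0],[0,0,0,0,0,0.0015,0],[0,0,0,0,0,0.0015,0],[0,0,0,0,0,0.0015,0],[0,0,0,0,0,0.0015,0],[0,0,0,0,0,0.0015,0],[0,0,0,0,0,0,0],[0,0,0,0,0,0,0]]}}

```text
time: 23.25
tool_pos: [0.5799, 0.012, 0.0408]
tcp_rot: [2.471, 1.937, 0.005]
wrist_force: [-1.4, 0.3, -0.9]
width: 0.244
grip_force: 70.4
```

Request:
{"op": "drive_tool", "data": {"rows": [[0,0,0,0,0,0.001,0],[0,0,0,0,0,0.0008,0],[0,0,0,0,0,0,0],[0,0,0,0,0,0,0]]}}

```text
time: 23.58
tool_pos: [0.5798, 0.012, 0.0396]
tcp_rot: [2.471, 1.937, 0.005]
wrist_force: [-1.8, 0.4, 5.3]
width: 0.242
grip_force: 71.0
```

Request:
{"op": "drive_tool", "data": {"rows": [[0,0,0,0,0,-0.0005,0],[0,0,0,0,0,0,0.35],[0,0,0,0,0,0,0.45],[0,0,0,0,0,0,0.6],[0,0,0,0,0,0,0.6],[0,0,0,0,0,0,0.6],[0,0,0,0,0,0,0.6]]}}

```text
time: 24.17
tool_pos: [0.5788, 0.0121, 0.0389]
tcp_rot: [2.472, 1.938, 0.002]
wrist_force: [0.4, 0.4, -0.7]
width: 0.601
grip_force: 0.0
```

Request:
{"op": "drive_tool", "data": {"rows": [[0,0,0,0,0,-0.005,0.6],[0,0,0,0,0,-0.01,0.6],[0,0,0,0,0,-0.02,0.6],[0,0,0,0,0,-0.025,0.6],[0,0,0,0,0,-0.025,0.6],[0,0,0,0,0,-0.025,0.6],[0,0,0,0,0,-0.015,0.6],[0,0,0,0,0,0,0.6]]}}

```text
time: 24.83
tool_pos: [0.5823, 0.012, 0.1703]
tcp_rot: [2.467, 1.934, 0.014]
wrist_force: [0.7, -1.1, 0.4]
width: 0.603
grip_force: 0.0
```

Request:
{"op": "drive_tool", "data": {"rows": [[0,0,0,0,0,0,0.6],[0,0,0,0,0,0,0.6],[0,0,0,0,0,0,0.6],[0,0,0,0,0,0,0.6]]}}

```text
time: 25.17
tool_pos: [0.5773, 0.0121, 0.1622]
tcp_rot: [-2.472, -1.937, 0.002]
wrist_force: [-0.0, 0.6, 0.2]
width: 0.6
grip_force: 0.0
```

```bash
python3 - <<'E'
from h import *
st=status.read_state(); print(st["tool_pos"],st["wrist_force"],st["width"])
C={}
P={n:(status.read_state(),read_camera(n)) for n in ("scene","wrist")}
for n,(s,p) in P.items():
    T=wfc(p,s if n=="wrist" else None)
    hsv=cv2.cvtColor(p["color"],cv2.COLOR_RGB2HSV); h,sa,v=[hsv[...,i] for i in range(3)]
    m=((h>95)&(h<130)&(sa>140)).astype(np.uint8); k,l,sx,cc=cv2.connectedComponentsWithStats(m)
    e=proj(p,[.579,.0125,.076],T); i=min((i for i in range(1,k) if sx[i,4]>60),key=lambda i:np.hypot(*(cc[i]-e)))
    print(n,"expected knob centre px",e.round(1),"top",proj(p,[.579,.0125,.09],T).round(1),"bottom",proj(p,[.579,.0125,.06],T).round(1),"found",cc[i].round(1),sx[i])
print([(round(m["score"],2),m["bbox"]) for m in masks_of(P["scene"][1],"plain_pin")][:2])
E
```

```text
[0.57729392 0.01206036 0.16221108] [-0.03604514  0.58001275  0.17605963] 0.6002282332701568
scene expected knob centre px [283.7 162.8] top [283.7 158. ] bottom [283.7 168.2] found [283.5 162.9] [279 156  10  15 139]
wrist expected knob centre px [280.8 198.8] top [280.9 203.8] bottom [280.8 193.6] found [281.8 200. ] [268 183  29  35 827]
[(0.62, [220.9, 215.6, 234.1, 237.2])]
```

The knob is seen at its fully-home position in both cameras: scene found (283.5,162.9) against expected (283.7,162.8). The black pin hasn't moved and the gripper is clear, so I'm handing in.

```bash
python3 -c "
from h import *
print(workorder.finish_job())"
```

```text
the job is handed in; nothing more can be done
None
```

The blue-knobbed pin is in the receiver and fully home; it held a steady pull of about 10–11 N for over 2 s, was lowered home and released, and the job was handed in with the black-knobbed pin still in its hole.

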